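Bolt the cover of a lab test enclosure

TASK

Lock the cover of the test enclosure with its barrel bolt: lift the red handle out of its notch, slide the bolt across through the cover's staple until it pushes back the sprung switch pin, and drop the handle fully down into the second notch so that the bolt stays locked by itself when you let go. Work gently, without ramming the pin or forcing the handle against its notches, and leave everything else on the bench and on the enclosure where it is.

Things in the scene. Friction and masses are not known exactly. Their poses are not given: they have to be found in the camera images.
- enclosure: Grey metal test enclosure fixed to the bench, 210 mm (x) by 300 mm (y) by 75 mm high; origin at the centre of its underside, x from the robot-side front to the back, y to the left, z up. The front of its top (x -105 to -13 mm) is a metal deck; behind lies the closed clear cover. A steel barrel bolt lies on the deck along y and locks by sliding along +y.
- start_notch (a point): Point on the bolt's axis (rod 12 mm thick, 34 mm above the deck, at x -40, y -50, z 109 mm in the enclosure's frame) level with the middle of the start notch. The notches are gaps (start 15 mm wide, second 11 mm) in an upright metal comb 18 to 24 mm in front of the axis; its teeth rise 12 mm above the axis. The handle clears them when raised past 0.8 rad, easily at 1.0.
- striker_middle (a point): Point on the bolt's axis 47 mm along +y from the start notch: mean place of the second notch. That notch is on an adjustable yellow strip joined to the yellow switch block and is set anew each time, up to 13 mm either way along y; this point does not follow it, so it must be seen or felt.
- staple (a point): Middle of the brass staple's eye on the bolt's axis; the staple rises 20 mm above the axis. Beyond it the yellow block (14 mm above the axis) holds the black sprung pin. The bolt's tip meets the pin 4 mm before the handle is over the middle of the second notch; the pin resists with 3 N per mm, the bolt with 1.5 N of friction. The handle enters at 8 to 16 N on the pin; over 25 N does harm.
- knob (a point): Centre of the red ball knob on the bolt's handle: ball 20 mm across, 55 mm from the rod's axis on a square shank 8 mm thick. Handle down, it points to the enclosure's front and the ball is 34 mm above the open deck, free by 30 mm on both sides. The light handle falls by its own weight; the ball can be pinched from above along the enclosure's y and turns between the pads.
- bolt (a joint): Travel of the bolt along the enclosure's +y in m: about 0 (within 1.2 mm) when in the start notch, 0.032 to 0.062 when locked, 0.070 at the end of its travel.
- handle (a joint): Angle of the handle about the rod in rad: 0 fully down in a notch (pointing level to the enclosure's front, -x), growing as it is lifted, pi/2 would be straight up, stop at 1.35.
- weight: Brass weight, 36 mm across, 40 mm high, standing on the clear cover; bystander.
- adapter: Small aluminium and brass adapter, 24 mm square, 34 mm high, standing on the clear cover; bystander.
- multimeter: Yellow multimeter 170 x 80 x 43 mm lying on the bench; bystander.
- screwdriver: Screwdriver lying on the bench; bystander.
- ruler: Blue ruler 200 x 30 x 4 mm lying on the bench; bystander.
- reel: Orange reel, 60 mm across, 35 mm high, in the blue tray; bystander.

How it is judged:
On the way, in this order (a step that is already met when the one before it is completed fails the run):
1. the handle is lifted clear of the start notch (value of joint handle above 0.75 rad and value of joint bolt below 0.015 m), for 0.05 s.
2. the bolt is slid across with the handle up (value of joint handle above 0.6 rad and value of joint bolt above 0.025 m), for 0.05 s.
At the end, for the whole second after the job is handed in: The handle lies down in the second notch (within 0.12 rad of fully down), the bolt is across (travel between 28 and 66 mm) and both are at rest (value of joint handle below 0.12 rad and value of joint bolt between 0.028 and 0.066 m and velocity of joint bolt between -0.01 and 0.01 m/s and velocity of joint handle between -0.1 and 0.1 rad/s); the robot touches nothing.
It fails at once if the bolt or its handle is forced against the pin, the notches or the enclosure with more than 25 N (contact force between bolt and enclosure above 25 N).
It fails at once if a bystander is shifted by more than 20 mm (distance of any of weight, adapter, multimeter, screwdriver, ruler, reel from where it was at the start of the episode above 0.02 m).
It also fails if it takes over 54 s, if anything falls off the work surface, if the arm or the gripper's body presses on something with over 40 N, if the wrist force passes 120 N, or if a joint passes its speed limit or range.

ROBOT

A 6-joint arm with a two-finger parallel gripper is mounted at the origin on the work surface. World frame = base frame: x ahead of the robot, y to its left, z up, the work surface at z = 0. Lengths are in m, angles in rad, forces in N, time in s.
With the tool pointing down it reaches from about 0.35 to 0.775 m from the base axis. Payload 5.5 kg.
Tool frame: the origin (TCP) lies at the very end of the fingers, on their centre line; the grasp point (between the pads) lies 19 mm behind it; z points along the fingers, y is the line along which they close (so a half turn about z gives the same grasp; the last joint's range is limited). The gripper opens to 85 mm and grips with 20 to 120 N. Pads are 22 mm wide; open, the fingers measure 114 mm over their backs; the gripper's body (76 mm by 85 mm) begins 54 mm behind the grasp point. The pads swing forward as they close: fully open they stand 13 mm farther back than shut.
Start: joints at [1.204, 0.313, 0.046, 1.304, 0, 1.431], TCP at [0.129, 0.56, 0.231] pointing down, gripper open.
Joint ranges: [-2.76, 2.76], [-0.86, 1.69], [-1.03, 1.26], [-2.2, 2.34], [-1.47, 1.5], [-3.14, 3.14]. Speed limits (rad/s): [2.57, 2.57, 3.14, 3.14, 3.14, 3.14].

INTERFACE

Orientations are given as a unit quaternion [w, x, y, z].
In Python, from workcell import env, read_camera, get_calibration gives the robot as it stands.
- The arm moves only by the tool jog_arm, never from a script. Its argument "motion" is one flat list of numbers, 7 for each row, row after row: the shift along the tool's x, y, z as a fraction of full scale, then the turn, a rotation vector about the tool's x, y, z as a fraction of full scale, then the opening, from 0 (shut) to 1 (fully open). In form: [x, y, z, wx, wy, wz, grip, x, y, z, wx, wy, wz, grip, ...]. A call has 1 to 12 rows; each row is the pose to reach, as a shift and turn from the pose commanded when the call began, along the tool's axes at that moment; what a row does not reach only later rows make up. Full scale, the value 1, is 0.2 m for a shift and 90 degrees for a turn. A row lasts 1/8 s, in which the tool goes at most 62.5 mm and 10.7 degrees, less where a joint would pass 70% of its speed; a pose out of reach is approached as far as the arm can. A call with a number of a shift or a turn outside -1 to 1 is refused whole. A call with a gripper value outside its range is refused whole. The fingers move at their own pace and stop on an object; "newtons" is the grip in N (left out, the last holds). Time passes only in rows, so rows that repeat a pose let the fingers close. It gives the time, the measured TCP pose, the force, the opening and the grip force at its end, in the units of the state.
- env.get_state(): the state, without advancing time (a new reading comes with each control period).
- read_camera(name): name is "scene" or "top"; returns the picture (400x640x3 uint8, red, green, blue); there is no depth.
- get_calibration(name): a dict with "fx", "fy", "cx", "cy" (pixels), "dist" ([k1, k2, p1, p2, k3] as OpenCV has them; the pictures are not rectified), "world_from_camera" (4x4, takes a point from camera to world coordinates). Camera axes: x right, y down, z forward; pixel columns grow to the right and rows downward; lengths in m; the calibration is good to about 2 mm. A picture is of the moment at which its call begins. get_calibration takes no time and is no camera call.
- env.hand_in(): hands the job in; it is judged then, once.
The state is a dict: "clock": time; "joint_pos": joint angles; "qvel": joint speeds; "tau": joint torques, N m; "tcp_pos": TCP position; "orientation": TCP orientation; "wrist_force": force on the tool from outside, world axes, zero at the start; "ft_torque": the same for the moment, N m; "finger_gap": finger opening in m; "grip_force": force on a finger pad.
Only numpy, scipy, OpenCV 4.12 (cv2) and the standard library are available. Lean on these libraries where they do the work, as an engineer would, in place of code of your own. Each camera call takes 0.05 s, during which the arm holds its last target. There are 200 camera calls.

## Working session

There is one attempt and no reset: what is moved stays moved. The work goes in short steps, Python scripts to look and compute and a tool call to move; the robot and the scene stay as the last step left them, time stands still between calls to the robot, and variables do not carry over. Pictures are saved under pics/ and viewed, at most 10 in all, crops included, and the job is handed in when it is done.

Besides the shell and the picture viewer there is one more tool, called after "Call:" in YAML: its name, and indented under it one key for each argument. jog_arm: Moves the arm, as the interface text tells. Shift numbers are shares of 0.2 m and turn numbers shares of 90 degrees, none past 1 either way. Its arguments: {"type":"object","properties":{"motion":{"type":"array","items":{"type":"number"}},"newtons":{"type":"number"}},"required":["motion"]}

```bash
mkdir -p pics
python3 - <<'E'
from workcell import env, read_camera, get_calibration
import cv2,numpy as np
for n in("scene","top"):
    im=read_camera(n); cv2.imwrite(f"pics/{n}0.png",im[:,:,::-1])
    c=get_calibration(n); print(n,c["fx"],c["fy"],c["cx"],c["cy"],c["dist"]); print(np.round(c["world_from_camera"],4))
s=env.get_state(); print(s["clock"],s["tcp_pos"],s["orientation"],s["finger_gap"])
E
```

```text
scene 386.326889948494 386.326889948494 324.1105534948405 192.64419380826465 [-0.00385819  0.          0.          0.          0.        ]
[[ 0.0868  0.7469 -0.6592  1.1928]
 [ 0.9962 -0.0626  0.0602 -0.0701]
 [ 0.0036 -0.662  -0.7495  0.8549]
 [ 0.      0.      0.      1.    ]]
top 424.2574153931596 424.2574153931596 319.5780196539205 197.31648007496798 [-0.10887057  0.          0.          0.          0.        ]
[[-2.0800e-02 -9.9460e-01  1.0200e-01  3.9020e-01]
 [-9.9980e-01  2.0800e-02 -1.7000e-03  8.2000e-03]
 [-5.0000e-04 -1.0200e-01 -9.9480e-01  1.4603e+00]
 [ 0.0000e+00  0.0000e+00  0.0000e+00  1.0000e+00]]
0.1 [0.1291444  0.55983268 0.23049167] [-2.00315257e-04  1.13157466e-01  9.93576717e-01 -8.10024210e-04] 0.08547822619823418
```

View pics/scene0.png

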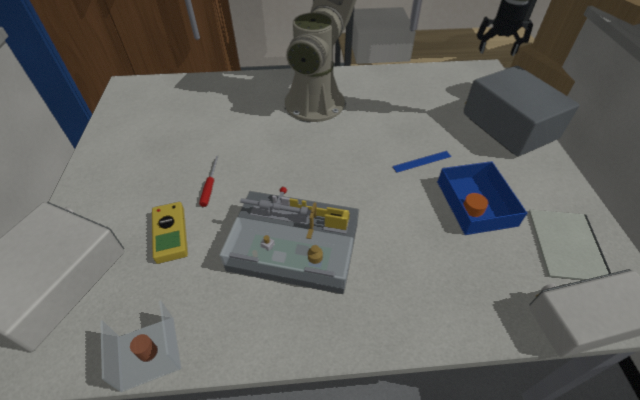

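View pics/top0.png

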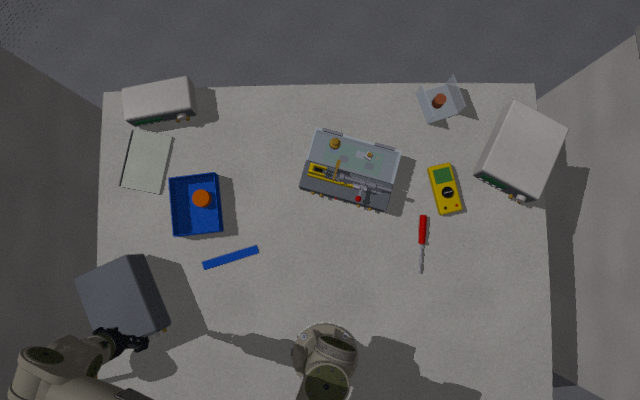

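The scene view shows the enclosure at about (290,240) with the knob at (283,190). The top view shows it at about (350,170) with the knob at (358,198). I'll enlarge both.

Run:
```python
import cv2,numpy as np
a=cv2.imread("pics/scene0.png")[180:295,215:365]; b=cv2.imread("pics/top0.png")[120:220,290:410]
a=cv2.resize(a,None,fx=5,fy=5,interpolation=cv2.INTER_CUBIC); b=cv2.resize(b,None,fx=6,fy=6,interpolation=cv2.INTER_CUBIC)
cv2.imwrite("pics/sc1.png",a);cv2.imwrite("pics/tc1.png",b)
```

```text
(no output)
```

View pics/sc1.png

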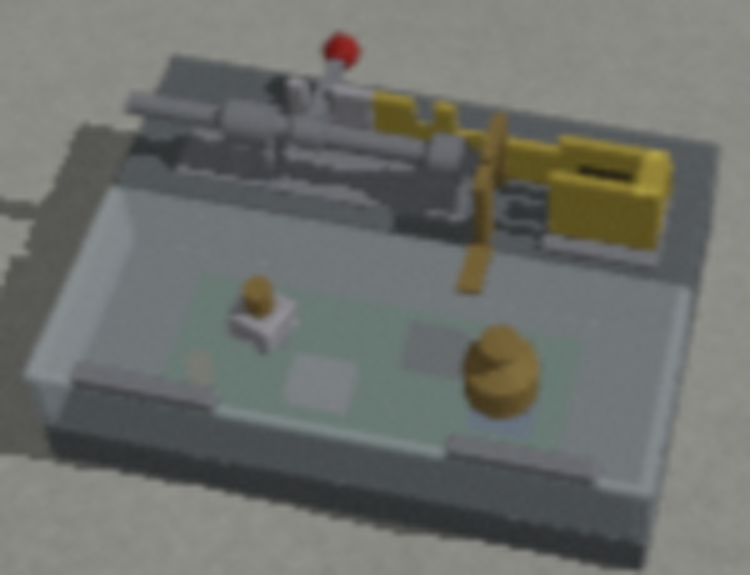

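View pics/tc1.png

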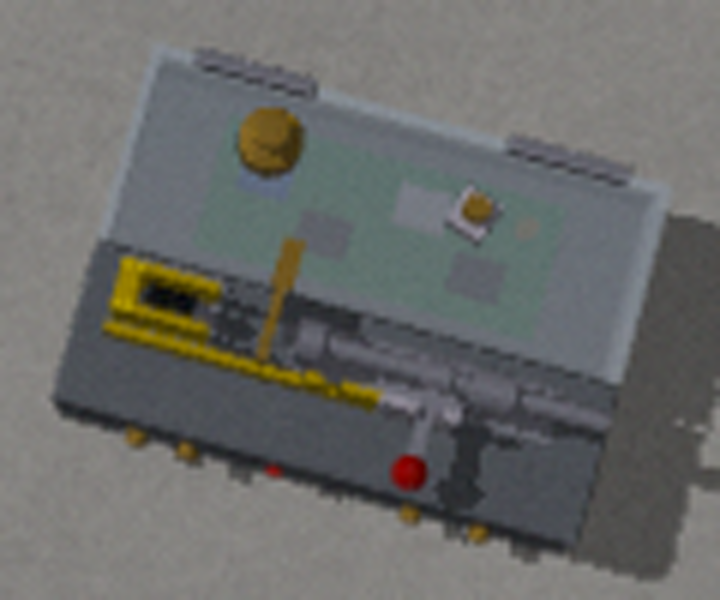

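In the scene crop the knob is at (341,50), the yellow notch gap is at about x 415–435, y 105, and the end of the staple is at (497,118). In the top crop the knob is at (409,472) and the deck's front corners are at (57,402) and (575,545). I'll fit the enclosure pose to these points.

```bash
cat > h.py <<'E'
import cv2,numpy as np
from scipy.optimize import least_squares
from workcell import env, read_camera, get_calibration
C={n:get_calibration(n) for n in("scene","top")}
def proj(n,P):
    c=C[n];T=np.linalg.inv(c["world_from_camera"]);K=np.array([[c["fx"],0,c["cx"]],[0,c["fy"],c["cy"]],[0,0,1]])
    return cv2.projectPoints(np.atleast_2d(P).astype(float),cv2.Rodrigues(T[:3,:3])[0],T[:3,3],K,np.array(c["dist"]))[0][:,0]
def e2w(p,P):
    c,s=np.cos(p[2]),np.sin(p[2]);P=np.atleast_2d(P)
    return np.c_[p[0]+c*P[:,0]-s*P[:,1],p[1]+s*P[:,0]+c*P[:,1],P[:,2]]
def full(p,s,o): return (np.array(p,float)+.5)/s-.5+o
E
cat > fit.py <<'E'
from h import *
S=lambda u,v: full((u,v),5,np.array([215,180])); T=lambda u,v: full((u,v),6,np.array([290,120]))
obs=[("scene",(-95,-50,109),S(341,50)),("top",(-95,-50,109),T(409,472)),
("top",(-105,150,75),T(57,402)),("top",(-105,-150,75),T(575,545)),
("scene",(-105,150,75),S(718,146)),("scene",(-105,-150,75),S(175,57)),
("scene",(105,150,0),S(640,568)),("scene",(105,-150,0),S(55,455))]
def r(p): return np.concatenate([proj(n,e2w(p,np.array(P)/1e3))[0]-o for n,P,o in obs])
f=least_squares(r,[.55,0,-.2],loss="soft_l1"); p=f.x
print(p,np.round(r(p).reshape(-1,2),1).tolist())
# notch y: scene gap at tooth top, x=-61 z=121
for (n,o) in (("scene",S(415,103)),("scene",S(435,103)),("scene",S(341,50)),("scene",S(497,118)),):
    g=least_squares(lambda q:proj(n,e2w(p,[q[0],q[1],.121 if n=="scene" else .109]))[0]-o,[-.06,0]); print(n,g.x)
k=least_squares(lambda q:np.r_[proj("scene",q)[0]-S(341,50),proj("top",q)[0]-T(409,472)],[.5,0,.1]);print("knob tri",k.x,k.fun,e2w(p,[-.095,-.05,.109]))
np.save("p.npy",p)
E
python3 fit.py
```

```text
[ 0.62527522 -0.09693229 -0.29867066] [[-0.3, 0.7], [0.2, 1.1], [-1.4, 0.1], [0.1, 1.1], [0.5, -0.3], [-0.6, -0.9], [0.5, 1.6], [-0.6, 0.7]]
scene [-0.06108148 -0.00023352]
scene [-0.06320538  0.00949768]
scene [-0.08736109 -0.04613805]
scene [-0.06030814  0.04188103]
knob tri [ 0.52264975 -0.11572378  0.11486786] [-9.48872169e-03 -1.80503612e-04 -1.18081259e-02 -3.97929369e-06] [[ 0.51976851 -0.11676497  0.109     ]]
```

Call:
jog_arm:
  motion: [-0.89,-0.95,0,0,0,0,0.5,-0.89,-0.95,0,0,0,0,0.5,-0.89,-0.95,0,0,0,0,0.5,-0.89,-0.95,0,0,0,0,0.5,-0.89,-0.95,0,0,0,0,0.5,-0.89,-0.95,0,0,0,0,0.5]
  newtons: 25

```text
clock: 0.85
tcp_pos: [0.2603, 0.3349, 0.2313]
orientation: [-0.0, 0.114, 0.993, 0.0]
wrist_force: [-0.8, 0.0, 0.2]
finger_gap: 0.0425
grip_force: 0.0
```

Call:
jog_arm:
  motion: [-0.89,-0.95,0,0,0,0,0.5,-0.89,-0.95,0,0,0,0,0.5,-0.89,-0.95,0,0,0,0,0.5,-0.89,-0.95,0,0,0,0,0.5,-0.89,-0.95,0,0,0,0,0.5,-0.89,-0.95,0,0,0,0,0.5]

```text
clock: 1.6
tcp_pos: [0.3909, 0.1107, 0.231]
orientation: [-0.001, 0.113, 0.994, 0.0]
wrist_force: [0.2, 0.6, -1.4]
finger_gap: 0.0427
grip_force: 0.0
```

```bash
cat > go.py <<'E'
# usage: go.py ex ey ez (mm, enclosure frame, TCP target) -> fractions of tool shift and turn
import sys
from h import *
from scipy.spatial.transform import Rotation as R
p=np.load("p.npy"); s=env.get_state()
q=np.array(s["orientation"]); r=R.from_quat(q[[1,2,3,0]])
c,sn=np.cos(p[2]),np.sin(p[2]); y=np.array([-sn,c,0]); 
if r.as_matrix()[:,1]@y<0: y=-y
z=np.array([0,0,-1.]); Rt=np.c_[np.cross(y,z),y,z]
cur=np.array(s["tcp_pos"]); E=np.array([[c,sn,0],[-sn,c,0],[0,0,1]])
print("t",s["clock"],"encl tcp mm",np.round(E@(cur-[p[0],p[1],0])*1e3,1),"gap",round(s["finger_gap"]*1e3,1),"F encl",np.round(E@np.array(s["wrist_force"]),2))
if len(sys.argv)>3:
    t=e2w(p,np.array([float(a) for a in sys.argv[1:4]])/1e3)[0]
    print("shift",np.round(r.inv().apply(t-cur)/.2,4),"turn",np.round((r.inv()*R.from_matrix(Rt)).as_rotvec()/(np.pi/2),4))
E
python3 go.py -93 -50 190
```

```text
t 1.6 encl tcp mm [-285.1  129.5  231. ] gap 42.7 F encl [-0.    0.59 -1.38]
shift [-0.8938 -0.9643  0.2035] turn [ 0.0002 -0.0007  0.0458]
```

Call:
jog_arm:
  motion: [-0.89,-0.965,0,0,0,0.046,0.5,-0.89,-0.965,0,0,0,0.046,0.5,-0.89,-0.965,0,0,0,0.046,0.5,-0.89,-0.965,0.1,0,0,0.046,0.5,-0.89,-0.965,0.2,0,0,0.046,0.5,-0.89,-0.965,0.2,0,0,0.046,0.5,-0.89,-0.965,0.2,0,0,0.046,0.5]

```text
clock: 2.48
tcp_pos: [0.5207, -0.1156, 0.1918]
orientation: [-0.0, 0.147, 0.989, 0.0]
wrist_force: [0.8, 0.8, 0.5]
finger_gap: 0.0424
grip_force: 0.0
```

```bash
python3 go.py -95 -50 90
python3 - <<'E'
from h import *
a=read_camera("scene")[:,:,::-1][150:240,235:355]; b=read_camera("top")[:,:,::-1][120:220,290:410]
cv2.imwrite("pics/c2.png",np.vstack([cv2.resize(a,(400,300),interpolation=2),cv2.resize(b,(400,300),interpolation=2)]))
E
```

```text
t 2.475 encl tcp mm [-94.5 -48.6 191.8] gap 42.4 F encl [0.49 0.96 0.52]
shift [ 0.0025 -0.0071  0.5092] turn [ 0.0004 -0.0003  0.0018]
```

View pics/c2.png

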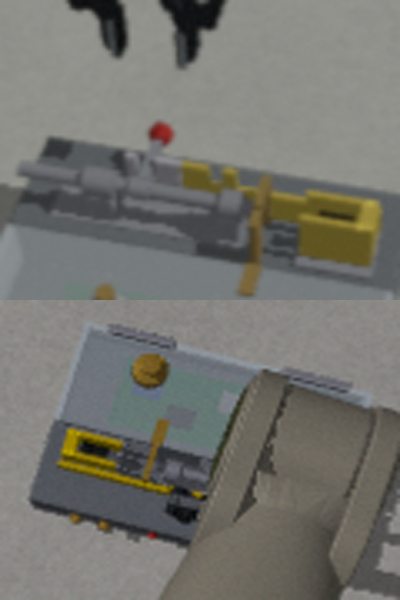

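The fingertips sit at crop (117,55) and (182,65), straddling the knob at (160,133). I'll check this against the projection before descending.

Run:
```python
from h import *
t=np.array(env.get_state()["tcp_pos"]);p=np.load("p.npy")
for P in (t,t-[0,0,.0],e2w(p,[-.095,-.05,.109])[0]): print((proj("scene",P)[0]-[235,150]+.5)*400/120)
```

```text
[152.01786832  60.70778314]
[152.01786832  60.70778314]
[160.14197563 136.04404757]
```

The projection agrees, so I'll descend and pinch.

Call:
jog_arm:
  motion: [0,-0.007,0.2,0,0,0,0.5,0,-0.007,0.4,0,0,0,0.5,0,-0.007,0.5,0,0,0,0.5,0,-0.007,0.5,0,0,0,0.5,0,-0.007,0.5,0,0,0,0.1,0,-0.007,0.5,0,0,0,0.1,0,-0.007,0.5,0,0,0,0.1,0,-0.007,0.5,0,0,0,0.1,0,-0.007,0.5,0,0,0,0.1,0,-0.007,0.5,0,0,0,0.1]
  newtons: 25

```text
clock: 3.82
tcp_pos: [0.5213, -0.1196, 0.0929]
orientation: [0.001, 0.149, 0.989, -0.0]
wrist_force: [-1.1, 2.4, 6.3]
finger_gap: 0.018
grip_force: 24.5
```

```bash
python3 go.py -95 -50 90
```

```text
t 3.825 encl tcp mm [-92.7 -52.2  92.9] gap 18.0 F encl [-1.77  1.94  6.25]
shift [0.0115 0.0111 0.0143] turn [ 0.0002  0.0016 -0.0002]
```

Call:
jog_arm:
  motion: [0,0,-0.02,0,0,0,0.1,-0.003,0,-0.041,0,0,0,0.1,-0.003,0,-0.041,0,0,0,0.1,-0.003,0,-0.041,0,0,0,0.1]
  newtons: 20

```text
clock: 4.32
tcp_pos: [0.5215, -0.1198, 0.0994]
orientation: [0.0, 0.149, 0.989, 0.0]
wrist_force: [3.7, 0.8, -2.7]
finger_gap: 0.0182
grip_force: 24.0
```

```bash
python3 go.py
```

```text
t 4.325 encl tcp mm [-92.5 -52.4  99.4] gap 18.2 F encl [ 3.29  1.8  -2.75]
```

Call:
jog_arm:
  motion: [-0.0145,0,-0.0405,0,0,0,0.1,-0.0295,0,-0.0785,0,0,0,0.1,-0.05,0,-0.1145,0,0,0,0.1,-0.076,0,-0.1465,0,0,0,0.1,-0.106,0,-0.1745,0,0,0,0.1,-0.1285,0,-0.1905,0,0,0,0.1,-0.14,0,-0.1975,0,0,0,0.1,-0.14,0,-0.1975,0,0,0,0.1,-0.14,0,-0.1975,0,0,0,0.1]

```text
clock: 5.45
tcp_pos: [0.5476, -0.1278, 0.1389]
orientation: [-0.0, 0.149, 0.989, 0.0]
wrist_force: [-2.5, 2.0, 0.9]
finger_gap: 0.0182
grip_force: 23.5
```

```bash
python3 go.py
python3 - <<'E'
from h import *
a=read_camera("scene")[:,:,::-1][150:240,235:355]
cv2.imwrite("pics/c3.png",cv2.resize(a,(720,540),interpolation=2))
E
```

```text
t 5.45 encl tcp mm [-65.2 -52.4 138.9] gap 18.2 F encl [-3.    1.16  0.89]
```

View pics/c3.png

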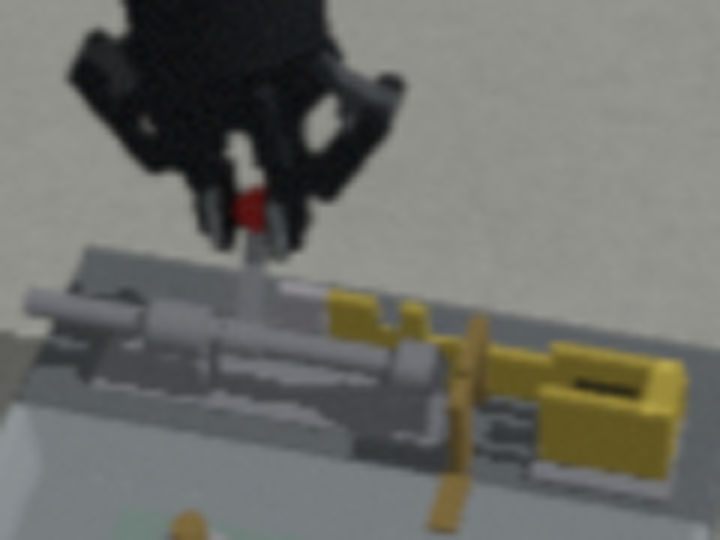

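Run:
```python
from h import *
p=np.load("p.npy"); F=lambda u,v: full((u,v),6,np.array([235,150]))
def y(o,x,z): # y from pixel column at known x,z
    return least_squares(lambda q:proj("scene",e2w(p,[x,q[0]/1e3,z]))[0][:1]-o[:1],[0]).x[0]
print("ball",y(F(252,210),-.0697,.155),"shank",y(F(254,285),-.055,.133))
print("notch",y(F(378,305),-.061,.121),y(F(402,312),-.061,.121), y(F(403,325),-.061,.115))
print("mid",proj("scene",e2w(p,[[-.061,.0,.121],[-.061,.01,.121]])))
```

```text
ball -54.18226253874127 shank -50.91628991846186
notch -0.25495886144454966 10.018818862755019 10.200319074363604
mid [[297.68245739 200.23961845]
 [301.57599566 200.89345723]]
```

The handle is up with the ball held at (252,210). The notch gap is at crop x 378–402, which puts it at y ≈ 5 mm in the enclosure frame, about 56 mm from here. I'll slide 46 mm first.

Call:
jog_arm:
  motion: [0,0.03,0,0,0,0,0.1,0,0.07,0,0,0,0,0.1,0,0.11,0,0,0,0,0.1,0,0.15,0,0,0,0,0.1,0,0.19,0,0,0,0,0.1,0,0.22,0,0,0,0,0.1,0,0.23,0,0,0,0,0.1,0,0.23,0,0,0,0,0.1]

```text
clock: 6.5
tcp_pos: [0.5614, -0.0833, 0.139]
orientation: [0.0, 0.149, 0.989, 0.001]
wrist_force: [-2.2, 2.9, 0.8]
finger_gap: 0.018
grip_force: 23.6
```

```bash
python3 go.py
```

```text
t 6.5 encl tcp mm [-65.1  -5.7 139. ] gap 18.0 F encl [-2.95  2.15  0.75]
```

Call:
jog_arm:
  motion: [0,0.01,0,0,0,0,0.1,0,0.02,0,0,0,0,0.1,0,0.02,0,0,0,0,0.1,0,0.02,0,0,0,0,0.1]

```text
clock: 7.0
tcp_pos: [0.5624, -0.08, 0.139]
orientation: [0.0, 0.149, 0.989, 0.0]
wrist_force: [-3.7, 0.4, 1.1]
finger_gap: 0.018
grip_force: 23.6
```

```bash
python3 go.py
```

```text
t 7.0 encl tcp mm [-65.   -2.3 139. ] gap 18.0 F encl [-3.68 -0.76  1.13]
```

Call:
jog_arm:
  motion: [0,0.005,0,0,0,0,0.1,0,0.01,0,0,0,0,0.1,0,0.01,0,0,0,0,0.1,0,0.01,0,0,0,0,0.1]

```text
clock: 7.5
tcp_pos: [0.563, -0.0781, 0.139]
orientation: [0.0, 0.149, 0.989, 0.0]
wrist_force: [-3.6, -0.2, 1.5]
finger_gap: 0.0176
grip_force: 23.6
```

```bash
cat > f.py <<'E'
from h import *
p=np.load("p.npy");c,s=np.cos(p[2]),np.sin(p[2]);L=[]
for i in range(6):
    read_camera("scene"); st=env.get_state(); f=np.array(st["wrist_force"]);t=np.array(st["tcp_pos"])-[p[0],p[1],0]
    L.append([-s*f[0]+c*f[1],c*f[0]+s*f[1],f[2],1e3*(-s*t[0]+c*t[1])])
L=np.array(L);print(st["clock"],"Fy,Fx,Fz,y",L.mean(0).round(2),"sd",L.std(0).round(2))
E
python3 f.py
```

```text
7.8 Fy,Fx,Fz,y [-0.63 -3.3   1.61 -0.29] sd [0.31 0.66 0.36 0.01]
```

Call:
jog_arm:
  motion: [0,0.005,0,0,0,0,0.1,0,0.01,0,0,0,0,0.1,0,0.01,0,0,0,0,0.1]

```text
clock: 8.18
tcp_pos: [0.5635, -0.0766, 0.139]
orientation: [-0.0, 0.149, 0.989, -0.0]
wrist_force: [-4.1, -1.5, 1.9]
finger_gap: 0.0178
grip_force: 23.6
```

```bash
python3 f.py
```

```text
8.475 Fy,Fx,Fz,y [-3.82 -3.79  1.92  1.28] sd [0.24 0.4  0.2  0.01]
```

The pin is met at y ≈ 0.2, so the notch middle should be near 4.2, with about -12.6 N on Fy.

Call:
jog_arm:
  motion: [0,0.005,0,0,0,0,0.1,0,0.01,0,0,0,0,0.1,0,0.015,0,0,0,0,0.1,0,0.016,0,0,0,0,0.1,0,0.016,0,0,0,0,0.1]

```text
clock: 9.1
tcp_pos: [0.5641, -0.0748, 0.139]
orientation: [-0.0, 0.15, 0.989, -0.002]
wrist_force: [-5.8, -6.4, 2.3]
finger_gap: 0.0176
grip_force: 23.8
```

```bash
python3 f.py
```

```text
9.4 Fy,Fx,Fz,y [-7.81 -3.37  2.4   3.13] sd [0.43 0.25 0.41 0.01]
```

Call:
jog_arm:
  motion: [0,0.006,0,0,0,0,0.1,0,0.012,0,0,0,0,0.1,0,0.016,0,0,0,0,0.1,0,0.016,0,0,0,0,0.1,0,0.016,0,0,0,0,0.1]

```text
clock: 10.02
tcp_pos: [0.5646, -0.073, 0.139]
orientation: [-0.001, 0.15, 0.989, -0.003]
wrist_force: [-7.1, -10.1, 3.4]
finger_gap: 0.0181
grip_force: 23.9
```

```bash
python3 f.py; python3 go.py
```

```text
10.325 Fy,Fx,Fz,y [-12.33  -3.77   2.58   5.01] sd [0.63 0.49 0.56 0.01]
t 10.325 encl tcp mm [-65.   5. 139.] gap 17.7 F encl [ -3.66 -12.12   2.33]
```

Pin force is about 11.7 N, which is inside the window. I'll lower partway along the arc and check.

Call:
jog_arm:
  motion: [0.018,0,0.011,0,0,0,0.1,0.034,0,0.023,0,0,0,0.1,0.049,0,0.036,0,0,0,0.1,0.064,0,0.051,0,0,0,0.1,0.077,0,0.067,0,0,0,0.1,0.077,0,0.067,0,0,0,0.1]

```text
clock: 11.08
tcp_pos: [0.5519, -0.0691, 0.1259]
orientation: [0.002, 0.15, 0.989, -0.003]
wrist_force: [-2.5, -12.0, 0.8]
finger_gap: 0.018
grip_force: 23.7
```

```bash
python3 f.py; python3 go.py
```

```text
11.375 Fy,Fx,Fz,y [-12.57   0.94   0.54   5.01] sd [0.62 0.41 0.38 0.01]
t 11.375 encl tcp mm [-78.1   5.  126.1] gap 18.2 F encl [  1.58 -12.42   0.28]
```

Call:
jog_arm:
  motion: [0.014,0,0.018,0,0,0,0.1,0.0275,0,0.04,0,0,0,0.1,0.0395,0,0.0645,0,0,0,0.1,0.0395,0,0.0645,0,0,0,0.1]

```text
clock: 11.88
tcp_pos: [0.5444, -0.0668, 0.1129]
orientation: [0.002, 0.15, 0.989, -0.003]
wrist_force: [-1.8, -11.3, 0.7]
finger_gap: 0.0177
grip_force: 23.7
```

```bash
python3 f.py; python3 go.py
python3 - <<'E'
from h import *
a=read_camera("scene")[:,:,::-1][150:240,235:355]
cv2.imwrite("pics/c4.png",cv2.resize(a,(720,540),interpolation=2))
E
```

```text
12.175 Fy,Fx,Fz,y [-12.46   0.77   0.38   5.  ] sd [0.5  0.32 0.79 0.01]
t 12.175 encl tcp mm [-86.    5.  113.2] gap 17.9 F encl [  0.8  -13.01   0.57]
```

View pics/c4.png

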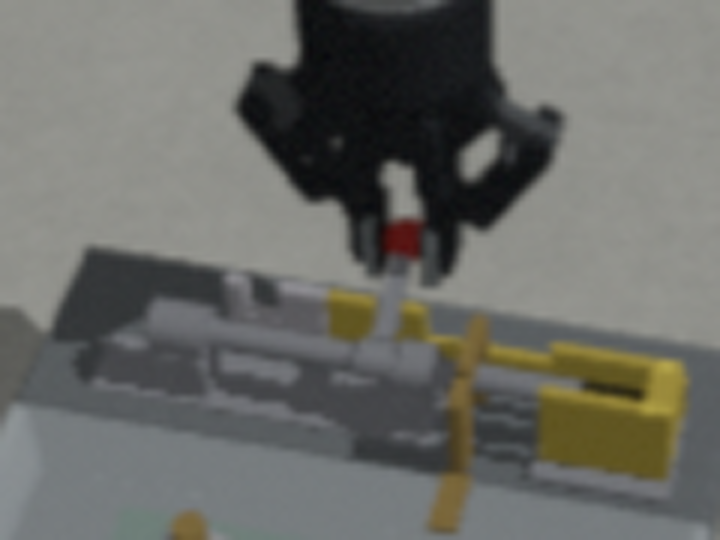

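The shank sits in the yellow notch gap at crop (390,315) with no upward force, so I'll go on down.

Call:
jog_arm:
  motion: [0.005,0,0.02,0,0,0,0.1,0.01,0,0.04,0,0,0,0.1,0.014,0,0.06,0,0,0,0.1,0.018,0,0.08,0,0,0,0.1,0.021,0,0.097,0,0,0,0.1,0.021,0,0.099,0,0,0,0.1,0.021,0,0.099,0,0,0,0.1]

```text
clock: 13.1
tcp_pos: [0.5409, -0.0658, 0.0943]
orientation: [0.002, 0.15, 0.989, -0.003]
wrist_force: [-4.4, -12.3, 5.3]
finger_gap: 0.0183
grip_force: 24.3
```

```bash
python3 f.py; python3 go.py
```

```text
13.4 Fy,Fx,Fz,y [-12.75  -0.15   5.74   4.97] sd [0.36 0.39 0.44 0.01]
t 13.4 encl tcp mm [-89.8   5.   94.3] gap 17.7 F encl [  0.19 -13.05   5.18]
```

Call:
jog_arm:
  motion: [0,-0.01,0,0,0,0,0.1,0,-0.02,0,0,0,0,0.1,0,-0.025,0,0,0,0,0.1,0,-0.025,0,0,0,0,0.1]

```text
clock: 13.9
tcp_pos: [0.5403, -0.0678, 0.0944]
orientation: [0.003, 0.149, 0.989, -0.0]
wrist_force: [-0.7, -2.2, 5.7]
finger_gap: 0.0182
grip_force: 24.0
```

```bash
python3 f.py
```

```text
14.2 Fy,Fx,Fz,y [-2.79 -0.38  5.68  2.8 ] sd [0.41 0.45 0.58 0.01]
```

The load fell from 12.75 to 2.8 N, so the tooth now holds the bolt. I'll release and rise.

Call:
jog_arm:
  motion: [0,-0.01,0,0,0,0,0.3,0,-0.01,0,0,0,0,0.45,0,-0.01,0,0,0,0,0.45,0,-0.01,0,0,0,0,0.45,0,-0.01,-0.1,0,0,0,0.45,0,-0.01,-0.25,0,0,0,0.45,0,-0.01,-0.5,0,0,0,0.45,0,-0.01,-0.7,0,0,0,0.45,0,-0.01,-0.7,0,0,0,0.45]

```text
clock: 15.32
tcp_pos: [0.5393, -0.0692, 0.2366]
orientation: [0.004, 0.149, 0.989, -0.0]
wrist_force: [0.2, 0.4, -0.6]
finger_gap: 0.0384
grip_force: 0.0
```

```bash
python3 go.py
python3 - <<'E'
from h import *
a=read_camera("scene")[:,:,::-1][150:240,235:355]
cv2.imwrite("pics/c5.png",cv2.resize(a,(720,540),interpolation=2))
E
```

```text
t 15.325 encl tcp mm [-90.4   1.2 236.6] gap 38.4 F encl [ 0.04  0.44 -0.62]
```

View pics/c5.png

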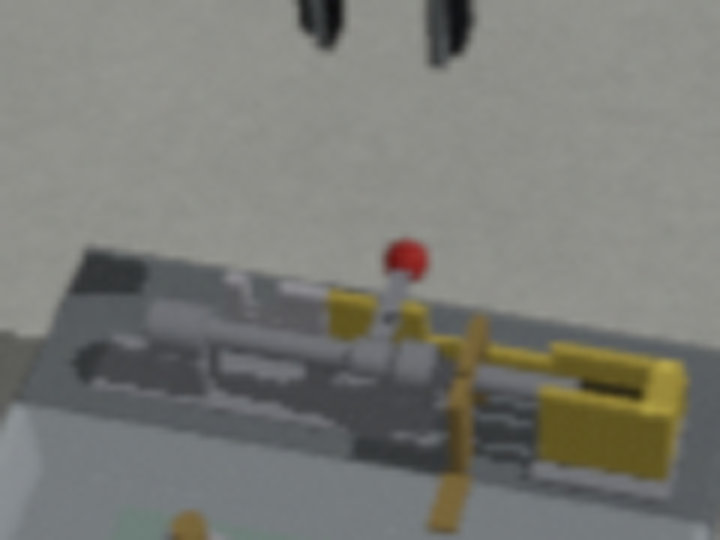

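The knob now rests at crop (406,261) with the shank in the notch. I'll check the angle numerically against the start-pose offset.

Run:
```python
from h import *
p=np.load("p.npy")
a=read_camera("scene").astype(int); m=(a[:,:,0]>110)&(a[:,:,1]<60)&(a[:,:,2]<60); 
def cen(a):
    m=(a[:,:,0]>100)&(a[:,:,1]<60)&(a[:,:,2]<60);v,u=np.nonzero(m[180:205,270:312]);return u.mean()+270,v.mean()+180,len(u)
b=cv2.imread("pics/scene0.png")[:,:,::-1].astype(int)
print("now",cen(a),"start",cen(b))
print("start pred",proj("scene",e2w(p,[-.095,-.05,.109])))
for th in (0,.1,.2,.3): print(th,proj("scene",e2w(p,[-.04-.055*np.cos(th),.003,.109+.055*np.sin(th)])))
```

```text
now (np.float64(302.45454545454544), np.float64(192.63636363636363), 22) start (np.float64(283.17391304347825), np.float64(189.43478260869566), 23)
start pred [[282.54259269 190.31321427]]
0 [[302.40272174 193.59437232]]
0.1 [[302.29367303 192.2565243 ]]
0.2 [[302.1314869  191.07794305]]
0.3 [[301.91690337 190.07168447]]
```

The residual matches the fully-down start pose (θ ≈ 0.01), so I'll hand in.

```bash
python3 -c "
from workcell import env
print(env.hand_in())"
```

```text
the job is handed in; nothing more can be done
None
```

The bolt is slid across with its handle fully down in the second notch (about 0.01 rad from the camera check), the gripper is clear, and the job was handed in at about 15 s; no verdict was returned.

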